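# Fold up the splash screen after the show

## Task

The demonstration is over: fold up the hinged splash screen by its coloured posts, leaf by leaf, in the order in which the leaves nest. First fold the yellow-post end leaf fully flat against the blue-post leaf, then swing that pair together fully home against the fixed centre panel, and last fold the green-post leaf fully home over the pack. Let go, and do not disturb the dish, candle, flask, bottles, jug or bowl standing around.

Things in the scene. Friction and masses are not known exactly. Their poses are not given: they have to be found in the camera images.
- screen: Fixed centre panel of the folding splash screen: white frame, clear window, upright, 156 mm wide, 10 mm thick, top edge 110 mm up, on a dark foot 190 x 130 x 8 mm fixed to the table. Origin on the table under its middle; z up, y along the panel to the blue and yellow leaves, -x its face on the robot's side, where all leaves fold to. Leaves have the same thickness and top edge, and vertical hinges.
- blue_leaf (a joint): Hinge of the blue-post leaf (124 mm long) on the centre panel's +y end. 0 = in line with the panel, pi = fully home at its stop, parallel to the panel and 40 mm from it (mid-planes; the yellow leaf goes between). Grows over the robot's side, counter-clockwise from above. Stiff: 0.60 N m (about 5.5 N at the post); stays where left.
- yellow_leaf (a joint): Hinge of the yellow-post leaf (112 mm long) on the free end of the blue leaf, which carries it. 0 = in line with the blue leaf, pi = flat against the blue leaf at its stop (parallel, 20 mm between mid-planes). Grows counter-clockwise from above. Loose: 0.12 N m (about 1 N at the post); stays where left.
- green_leaf (a joint): Hinge of the green-post leaf (102 mm long) on the centre panel's -y end. 0 = in line with the panel, pi = fully home at its stop, outermost, parallel to the panel and 60 mm from it (mid-planes). Grows over the robot's side, clockwise from above. Needs 0.20 N m (about 2 N at the post); stays where left.
- yellow_leaf_post (a point): Grasp point on the axis of the upright round yellow post, 140 mm above the table. The post is 14 mm across, bare from 110 mm (the leaf's top edge) to 165 mm up; keep the fingertips above 110 mm. It stands 108 mm along the leaf from the hinge pin and 10 mm square to it, its sleeve spins freely, so the hand need not turn. Folded up it is at x -20, y 58 mm in the screen's frame.
- yellow_leaf_pin (a point): Point on the vertical hinge axis of the yellow leaf, 140 mm above the table (the metal pin itself ends below 110 mm); the yellow post circles about it. It moves with the blue leaf, 130 mm along it from the blue leaf's pin.
- blue_leaf_post (a point): Grasp point on the axis of the upright round blue post, 140 mm above the table. The post is 14 mm across, bare from 110 mm (the leaf's top edge) to 165 mm up; keep the fingertips above 110 mm. It stands 110 mm along the leaf from the hinge pin and 20 mm square to it, its sleeve spins freely, so the hand need not turn. Folded up it is at x -40, y -30 mm in the screen's frame.
- blue_leaf_pin (a point): Point on the vertical hinge axis of the blue leaf, 140 mm above the table (the metal pin itself ends below 110 mm); the blue post circles about it. Fixed, at x -20, y 80 mm in the screen's frame.
- green_leaf_post (a point): Grasp point on the axis of the upright round green post, 140 mm above the table. The post is 14 mm across, bare from 110 mm (the leaf's top edge) to 165 mm up; keep the fingertips above 110 mm. It stands 95 mm along the leaf from the hinge pin and 30 mm square to it, its sleeve spins freely, so the hand need not turn. Folded up it is at x -60, y 15 mm in the screen's frame.
- green_leaf_pin (a point): Point on the vertical hinge axis of the green leaf, 140 mm above the table (the metal pin itself ends below 110 mm); the green post circles about it. Fixed, at x -30, y -80 mm in the screen's frame.
- dish: Bystander, leave alone: low round glass dish on the robot's side of the screen, 90 mm across, 45 mm high; origin at the centre of its underside, z up.
- candle: Bystander, leave alone: unlit candle in a dark holder, 80 mm across the foot, 92 mm high, on the far side of the screen; origin at the centre of its underside, z up.
- flask: Bystander, leave alone: amber conical flask, 84 mm across, 134 mm high; origin at the centre of its underside, z up.
- squeezer: Bystander, leave alone: white squeeze bottle with red cap, 60 mm across, 170 mm high; origin at the centre of its underside, z up.
- water: Bystander, leave alone: clear bottle with green cap, 66 mm across, 210 mm high; origin at the centre of its underside, z up.
- jug: Bystander, leave alone: tall white plastic jug with a handle, 90 mm across, 150 mm high; origin at the centre of its underside, z up.
- tub: Bystander, leave alone: wide grey bowl, 220 mm across, 100 mm high; origin at the centre of its underside, z up.

How it is judged:
On the way, in this order (a step that is already met when the one before it is completed fails the run):
1. yellow leaf folded flat on the blue leaf, which has not yet been swung in (value of joint yellow_leaf above 2.99 rad and value of joint blue_leaf below 1.4 rad), for 0.2 s.
2. the blue and yellow pair folded home against the centre panel, green leaf still open (value of joint each of yellow_leaf, blue_leaf above 2.99 rad and value of joint green_leaf below 1.5 rad), for 0.2 s.
3. green leaf folded home over the pack (value of joint each of yellow_leaf, blue_leaf, green_leaf above 2.99 rad), for 0.2 s.
At the end, for the whole second after the job is handed in: All three leaves are folded home, each hinge within 0.15 rad (about 9 degrees) of its stop at pi, and at rest (all of step 3 and velocity of joint blue_leaf between -0.05 and 0.05 rad/s and velocity of joint yellow_leaf between -0.05 and 0.05 rad/s and velocity of joint green_leaf between -0.05 and 0.05 rad/s); the robot touches nothing.
It fails at once if the blue leaf is swung in while the yellow leaf is not folded on it (value of joint blue_leaf above 1.4 rad and value of joint yellow_leaf below 2.6 rad).
It fails at once if the green leaf is swung in before the pair is home (value of joint green_leaf above 1.5 rad and value of joint blue_leaf below 2.7 rad).
It fails at once if a bystander is moved more than 30 mm or tipped over (distance of any of dish, candle, flask, squeezer, water, jug, tub from where it was at the start of the episode above 0.03 m or angle between any of dish, candle, flask, squeezer, water, jug, tub's own z axis and vertical above 0.5 rad).
It also fails if it takes over 72 s, if anything falls off the work surface, if the arm or the gripper's body presses on something with over 40 N, if the wrist force passes 120 N, or if a joint passes its speed limit or range.

## Robot

A 6-joint arm with a two-finger parallel gripper is mounted at the origin on the work surface. World frame = base frame: x ahead of the robot, y to its left, z up, the work surface at z = 0. Lengths are in m, angles in rad, forces in N, time in s.
With the tool pointing down it reaches from about 0.25 to 0.8 m from the base axis. Payload 3.9 kg.
Tool frame: the origin (TCP) lies on the front face of the gripper's body, between the roots of the fingers; the fingertips stand 73 mm ahead of it and the grasp point (between the pads) lies 54 mm ahead of it (robot.finger_overhang is the distance from the TCP to the fingertips, in m); x points along the fingers, y is the direction in which the jaws open and shut, and the axes are right-handed (so a half turn about x gives the same grasp; the last joint's range is limited). The gripper opens to 85 mm and grips with 20 to 120 N. Pads are 22 mm wide; open, the fingers measure 114 mm over their backs; the gripper's body (76 mm by 85 mm) begins 54 mm behind the grasp point. The pads swing forward as they close: fully open they stand 13 mm farther back than shut.
Start: joints at [1.22, 0.26, -0.138, 1.173, 0, 1.571], TCP at [0.18, 0.493, 0.304] pointing down, gripper open.
Joint ranges: [-2.78, 2.78], [-0.83, 1.72], [-1.28, 1.37], [-1.9, 2.12], [-1.57, 1.48], [-3.14, 3.14]. Speed limits (rad/s): [2.57, 2.57, 3.14, 3.14, 3.14, 3.14].

## Interface

Orientations are given as a unit quaternion [x, y, z, w].
In Python, from rig import robot, optics, order gives the robot as it stands.
- The arm moves only by the shell command python3 -m crank 'ROWS' [FORCE]. ROWS is a JSON object of lists of equal length, an entry for each row: "slide": the shift along the world's x, y, z in m, a list of three; "delta_rot": the turn, a rotation vector about the world's x, y, z in rad, a list of three; "jaw": the opening in per cent of the stroke, from 0 (shut) to 100 (fully open). A call has 1 to 8 rows; each row is the pose to reach, as a shift and turn from the pose measured when the call began; what a row does not reach only later rows make up. A row lasts 1/12 s, in which the tool goes at most 41.7 mm and 7.16 degrees, less where a joint would pass 70% of its speed; a pose out of reach is approached as far as the arm can. A call with a gripper value outside its range is refused whole. The fingers move at their own pace and stop on an object; FORCE is the grip in N (left out, the last holds). Time passes only in rows, so rows that repeat a pose let the fingers close. It gives the time, the measured TCP pose, the force and the opening at its end, in the units of the state.
- robot.observe(): the state, without advancing time (a new reading comes with each control period).
- optics.snapshot(name): name is "side" or "top"; returns the picture (420x560x3 uint8, red, green, blue); there is no depth.
- optics.calibration(name): a dict with "vertical_fov" (degrees; the focal length in pixels is half the picture's height over the tangent of half this angle, whatever the lens; pixels are square), "cx", "cy" (the principal point, pixels), "view" (4x4, takes a point from world to camera coordinates). Camera axes: x right, y down, z forward; pixel columns grow to the right and rows downward; lengths in m; the calibration is good to about 2 mm. A picture is of the moment at which its call begins. calibration takes no time and is no camera call.
- order.hand_in(): hands the job in, once; it reports no verdict.
The state is a dict: "time": time; "q": joint angles; "joint_velocities": joint speeds; "joint_torque": joint torques, N m; "tcp_pos": TCP position; "tool_rot": TCP orientation; "wrist_force": force on the tool from outside, world axes, zero at the start; "ft_torque": the same for the moment, N m; "finger_gap": finger opening in m.
Only numpy, scipy, OpenCV 4.12 (cv2) and the standard library are available. Lean on these libraries where they do the work, as an engineer would, in place of code of your own. Each camera call takes 0.05 s, during which the arm holds its last target. There are 200 camera calls.

## Working session

There is one attempt and no reset: what is moved stays moved. The work goes in short steps, Python scripts to look and compute and a shell command to move; the robot and the scene stay as the last step left them, time stands still between calls to the robot, and variables do not carry over. Pictures are saved under pics/ and viewed, about 8 in all and at most 12, crops included, and the job is handed in when it is done.

```bash
mkdir -p pics; ls; python3 - <<'E'
from rig import robot, optics
import cv2,numpy as np
print(robot.observe())
for n in("side","top"):
    i=optics.snapshot(n); c=optics.calibration(n); print(n,c)
    cv2.imwrite(f"pics/{n}0.png",i[:,:,::-1]); np.save(f"{n}0.npy",i)
E
```

```text
pics
{'time': 0.0, 'q': array([ 1.21999188e+00,  2.60705261e-01, -1.39402130e-01,  1.17270623e+00,
       -4.14521189e-05,  1.57079042e+00]), 'joint_velocities': array([ 0.00074911,  0.00022327,  0.00060536,  0.00101161, -0.00087065,
        0.00188641]), 'joint_torque': array([ 2.15178014e-03, -4.05675960e+01,  2.53924048e+01,  1.86918204e-02,
        3.22951319e-04, -7.71786741e-07]), 'tcp_pos': array([0.18023727, 0.49250186, 0.30304112]), 'tool_rot': array([ 0.12268614,  0.69636728, -0.12409581,  0.69614722]), 'wrist_force': array([ 0.61352467, -0.02869726,  0.19328227]), 'ft_torque': array([-0.02420527, -0.04229657, -0.01341159]), 'finger_gap': 0.08539533495943413}
side {'vertical_fov': 50.32178980688989, 'cx': 275.46369244010515, 'cy': 206.88471212926325, 'view': array([[-0.9956912 , -0.09183456,  0.01286253,  0.57400441],
       [-0.07343628,  0.69619664, -0.71408498,  0.0942589 ],
       [ 0.05662283, -0.71195271, -0.69994085,  1.75547274],
       [ 0.        ,  0.        ,  0.        ,  1.        ]])}
top {'vertical_fov': 45.383308713466526, 'cx': 278.21065088277646, 'cy': 205.85426117205924, 'view': array([[-0.01523035, -0.99983123,  0.01027371,  0.06498618],
       [-0.99566517,  0.01422241, -0.09191626,  0.56663636],
       [ 0.09175463, -0.01162909, -0.99571374,  1.58370576],
       [ 0.        ,  0.        ,  0.        ,  1.        ]])}
```

View pics/side0.png

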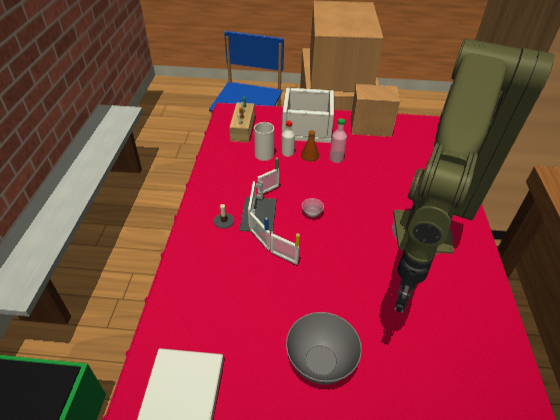

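View pics/top0.png

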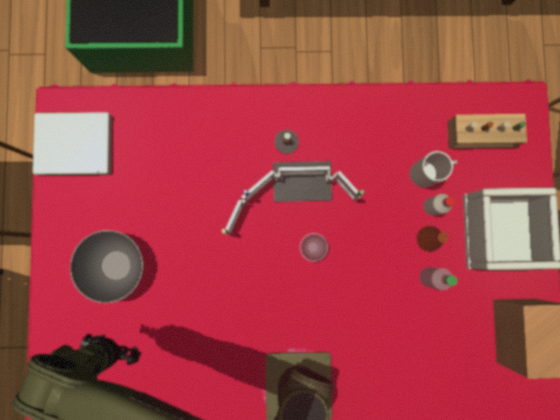

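The side view shows the screen at about (260,215), with posts yellow (297,240), blue (267,223) and green (277,163). In the top view the screen is at (300,185), the dish at (314,247) and the yellow post at about (225,231). I'll enlarge both around the screen.

```bash
python3 - <<'E'
import cv2,numpy as np
s=np.load("side0.npy")[145:275,205:335];t=np.load("top0.npy")[150:260,210:375]
a=cv2.resize(s,(390*1,390),interpolation=cv2.INTER_CUBIC)
a=cv2.resize(s,None,fx=4,fy=4,interpolation=cv2.INTER_NEAREST)[:, :];b=cv2.resize(t,None,fx=4,fy=4,interpolation=cv2.INTER_NEAREST)
cv2.imwrite("pics/c0.png",cv2.resize(a,None,fx=1,fy=1)[:,:,::-1]);cv2.imwrite("pics/c1.png",b[:,:,::-1])
for n,(u0,u1,v0,v1) in {"side":(205,335,145,275),"top":(210,375,150,260)}.items():
    i=np.load(n+"0.npy"); h=cv2.cvtColor(i,cv2.COLOR_RGB2HSV)
    for col,(l,u) in dict(y=(15,35),g=(40,90),b=(95,130)).items():
        m=cv2.inRange(h,(l,90,40),(u,255,255)); k=np.zeros_like(m);k[v0:v1,u0:u1]=m[v0:v1,u0:u1]
        N,_,st,ce=cv2.connectedComponentsWithStats(k)
        print(n,col,[(list(x),c.round(1)) for x,c in zip(st[1:],ce[1:]) if x[4]>3])
E
```

```text
side y [([np.int32(221), np.int32(214), np.int32(5), np.int32(3), np.int32(6)], array([223.3, 215.3])), ([np.int32(295), np.int32(234), np.int32(5), np.int32(13), np.int32(43)], array([297., 240.]))]
side g [([np.int32(275), np.int32(159), np.int32(3), np.int32(10), np.int32(30)], array([276. , 163.5]))]
side b [([np.int32(264), np.int32(219), np.int32(5), np.int32(11), np.int32(39)], array([265.7, 223.6]))]
top y []
top g []
top b []
```

View pics/c0.png

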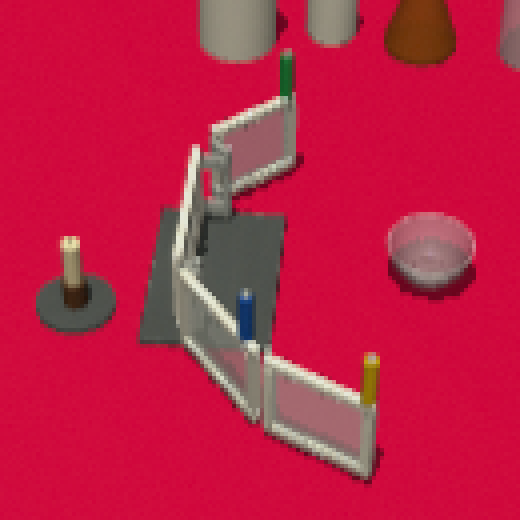

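View pics/c1.png

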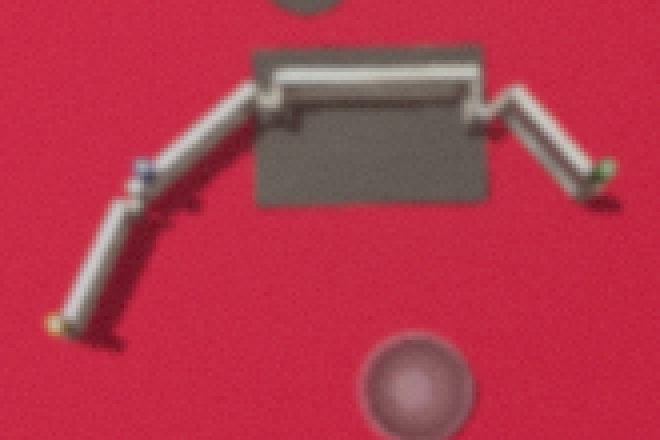

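Close up, the posts stand clear of one another. In the top crop they are yellow (223.5,231), blue (246.5,193) and green (361,192.5), with the foot at (274–332, 162–201). Next I'll compute positions from both views.

```bash
cat > h.py <<'E'
import cv2,numpy as np
from rig import robot,optics
C={n:optics.calibration(n) for n in("side","top")}
def ray(n,p):
    c=C[n];f=210/np.tan(np.radians(c["vertical_fov"]/2));R=c["view"][:3,:3];t=c["view"][:3,3]
    d=R.T@np.array([(p[0]-c["cx"])/f,(p[1]-c["cy"])/f,1]);return -R.T@t,d/np.linalg.norm(d)
def plane(n,p,z):
    o,d=ray(n,p);return o+d*(z-o[2])/d[2]
def proj(n,X):
    c=C[n];f=210/np.tan(np.radians(c["vertical_fov"]/2));q=c["view"][:3,:3]@X+c["view"][:3,3];return q[:2]/q[2]*f+[c["cx"],c["cy"]]
def tri(a,b):
    o1,d1=ray("side",a);o2,d2=ray("top",b);s=np.linalg.lstsq(np.c_[d1,-d2],o2-o1,rcond=None)[0]
    p,q=o1+s[0]*d1,o2+s[1]*d2;return (p+q)/2,np.linalg.norm(p-q)
E
python3 - <<'E'
from h import *
i=np.load("top0.npy").astype(int);h=cv2.cvtColor(i.astype(np.uint8),cv2.COLOR_RGB2HSV)
r,g,b=i[...,0],i[...,1],i[...,2]
M=dict(y=((g-b>35)&(r>90),(216,232,222,240)),b=((b-r>15),(238,255,185,202)),g=((g-r>8),(352,372,183,203)))
sd=dict(y=(297,240),b=(265.9,223.8),g=(276,163.5)); stop=dict(y=(297.3,234),b=(266.3,218.5),g=(276.3,158.5))
for k,(m,(u0,u1,v0,v1)) in M.items():
    v,u=np.nonzero(m[v0:v1,u0:u1]);c=(u.mean()+u0,v.mean()+v0);print(k,len(u),np.round(c,1))
    print("  tri mid",tri(sd[k],c),"tri top",tri(stop[k],c)); print("  side@.14",plane("side",sd[k],.14)," side top@.165",plane("side",stop[k],.165),"top@.165",plane("top",c,.165),"top@.14",plane("top",c,.14))
for c in [(275.5,166.5),(273.5,201.8),(332.2,199.5),(330.4,162)]: print("foot",plane("top",c,.008))
for c in [(278,168.6),(329.5,167.7)]: print("panel top",plane("top",c,.11))
# side post extents
hs=cv2.cvtColor(np.load("side0.npy"),cv2.COLOR_RGB2HSV)
dk=((h[...,2]<125)&(h[...,1]<70)).astype(np.uint8);k=np.zeros_like(dk);k[160:205,270:336]=dk[160:205,270:336]
cn=max(cv2.findContours(k,0,1)[0],key=cv2.contourArea);print(cv2.minAreaRect(cn))
wt=((h[...,1]<70)&(h[...,2]>140)).astype(np.uint8);k=np.zeros_like(wt);k[160:174,279:329]=wt[160:174,279:329]
ys=[(u,np.mean(np.nonzero(k[:,u])[0])) for u in range(281,328)];print(np.polyfit(*zip(*ys),1),ys[::9])
for nm,p in dict(dish=(314,247)).items(): print(nm,plane("top",p,.045))
E
```

```text
y 2 [223.5 232. ]
  tri mid (array([0.48282537, 0.22104307, 0.13913501]), np.float64(0.0022943663133498065)) tri top (array([0.48246837, 0.21833304, 0.16657925]), np.float64(0.0038585236312921123))
  side@.14 [0.48396739 0.22172583 0.14      ]  side top@.165 [0.48440283 0.21676252 0.165     ] top@.165 [0.4806043  0.21855085 0.165     ] top@.14 [0.48164212 0.22099762 0.14      ]
b 1 [246. 193.]
  tri mid (array([0.59772255, 0.15358452, 0.13620821]), np.float64(0.0008189403524224013)) tri top (array([0.59554505, 0.15223376, 0.1618446 ]), np.float64(0.0025495840764984544))
  side@.14 [0.59774231 0.15709751 0.14      ]  side top@.165 [0.59649675 0.15510962 0.165     ] top@.165 [0.59388615 0.15207839 0.165     ] top@.14 [0.5968593  0.15338952 0.14      ]
g 5 [360.2 192.6]
  tri mid (array([ 0.59359535, -0.18841522,  0.13575374]), np.float64(0.0003597054171814512)) tri top (array([ 0.59121673, -0.18315793,  0.16572762]), np.float64(0.0018535789609556664))
  side@.14 [ 0.59299347 -0.18313643  0.14      ]  side top@.165 [ 0.59222124 -0.18423015  0.165     ] top@.165 [ 0.59036855 -0.18325377  0.165     ] top@.14 [ 0.59328161 -0.18767155  0.14      ]
foot [0.69826509 0.06329074 0.008     ]
foot [0.58258816 0.07148071 0.008     ]
foot [ 0.58738746 -0.11923271  0.008     ]
foot [ 0.7107316  -0.11643784  0.008     ]
panel top [0.67414287 0.05650238 0.11      ]
panel top [ 0.67479852 -0.1011702   0.11      ]
((300.6283874511719, 185.020263671875), (29.271154403686523, 60.960262298583984), 88.66777801513672)
[-3.07007401e-02  1.77428770e+02] [(281, np.float64(168.5)), (290, np.float64(168.5)), (299, np.float64(168.5)), (308, np.float64(168.0)), (317, np.float64(167.5)), (326, np.float64(167.5))]
dish [ 0.43422625 -0.05372172  0.045     ]
```

Both views agree to about 3 mm. The yellow post is at (0.483, 0.219), blue at (0.597, 0.155), green at (0.592, −0.184), and the panel centre is at (0.6745, −0.022) with yaw about 0.01. The radii also match: the blue pin to blue post distance comes out at 112.6 mm against 111.8 mm. I'll cage the yellow post with the jaws tangential and turn the hand along with the leaf.

```bash
python3 -m crank '{"slide":[[0.303,-0.273,0],[0.303,-0.273,0],[0.303,-0.273,0],[0.303,-0.273,0],[0.303,-0.273,0],[0.303,-0.273,0],[0.303,-0.273,0],[0.303,-0.273,0]],"delta_rot":[[0,0,-0.1],[0,0,-0.195],[0,0,-0.195],[0,0,-0.195],[0,0,-0.195],[0,0,-0.195],[0,0,-0.195],[0,0,-0.195]],"jaw":[60,60,60,60,60,60,60,60]}' 20; python3 -c "
from rig import robot;print(robot.observe()['q'])"
```

```text
time: 0.77
tcp_pos: [0.4287, 0.2678, 0.303]
tool_rot: [0.19, 0.681, -0.191, 0.681]
wrist_force: [0.7, 2.4, 0.6]
finger_gap: 0.0512
[ 5.58691258e-01  2.28451344e-01 -1.83381782e-01  1.16109486e+00
 -6.84475511e-04  1.10446831e+00]
```

```bash
python3 -m crank '{"slide":[[0.035,-0.03,0],[0.054,-0.048,0],[0.054,-0.048,0],[0.054,-0.048,-0.03],[0.054,-0.048,-0.05],[0.054,-0.048,-0.05],[0.054,-0.048,-0.05],[0.054,-0.048,-0.05]],"delta_rot":[[0,0,0],[0,0,0],[0,0,0],[0,0,0],[0,0,0],[0,0,0],[0,0,0],[0,0,0]],"jaw":[60,60,60,60,60,60,60,60]}' 20; python3 - <<'E'
from h import *
s=optics.snapshot("side")[190:270,250:350];t=optics.snapshot("top")[190:270,180:280]
cv2.imwrite("pics/a1.png",cv2.resize(np.hstack([s,t]),None,fx=4,fy=4,interpolation=2)[:,:,::-1])
E
```

```text
time: 1.43
tcp_pos: [0.4827, 0.2204, 0.2538]
tool_rot: [0.19, 0.681, -0.191, 0.681]
wrist_force: [-0.1, -0.4, 0.6]
finger_gap: 0.0514
```

View pics/a1.png

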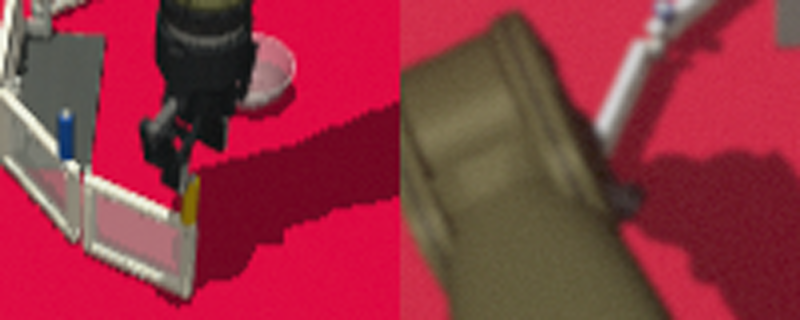

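The side view shows the open fingers straddling the yellow post top, at about (190,180) in the crop. The wrist hides the post in the top view. I'll lower the hand and close it to confirm the grasp.

```bash
python3 -m crank '{"slide":[[0,0,-0.03],[0,0,-0.059],[0,0,-0.059],[0,0,-0.059],[0,0,-0.059],[0,0,-0.059],[0,0,-0.059],[0,0,-0.059]],"delta_rot":[[0,0,0],[0,0,0],[0,0,0],[0,0,0],[0,0,0],[0,0,0],[0,0,0],[0,0,0]],"jaw":[60,60,60,40,8,8,8,8]}' 20;  python3 -m crank '{"slide":[[0,0,0],[0,0,0],[0,0,0],[0,0,0]],"delta_rot":[[0,0,0],[0,0,0],[0,0,0],[0,0,0]],"jaw":[8,8,8,8]}' 20;python3 - <<'E'
from h import *
i=optics.snapshot("side")
s=i[190:270,250:350]
cv2.imwrite("pics/a2.png",cv2.resize(s,None,fx=5,fy=5,interpolation=2)[:,:,::-1])
E
```

```text
time: 2.2
tcp_pos: [0.4843, 0.2211, 0.1974]
tool_rot: [0.191, 0.68, -0.19, 0.682]
wrist_force: [-0.4, -0.4, 6.7]
finger_gap: 0.0133
time: 2.53
tcp_pos: [0.4843, 0.2211, 0.1976]
tool_rot: [0.191, 0.68, -0.19, 0.682]
wrist_force: [-0.5, 0.0, 1.3]
finger_gap: 0.0135
```

View pics/a2.png

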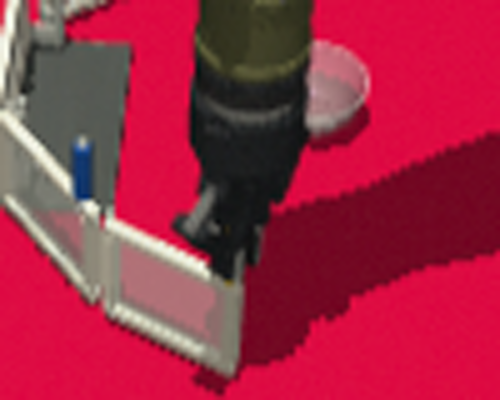

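The post is gripped: the gap reads 13.4 mm and the post sits between the fingers. I'll work out the arc table and then swing with a loose cage.

```bash
cat >> h.py <<'E'
def arc(P,r,azs,frm):
    for a in azs: print(a,np.round([P[0]+r*np.cos(np.radians(a))-frm[0],P[1]+r*np.sin(np.radians(a))-frm[1]],3),"turn",round(np.radians(a-azs[0]),3))
E
python3 - <<'E'
from h import *
arc((.5763,.1627),.1085,np.arange(148,310,5),(.4843,.2211))
E
```

```text
148 [-0.    -0.001] turn 0.0
153 [-0.005 -0.009] turn 0.087
158 [-0.009 -0.018] turn 0.175
163 [-0.012 -0.027] turn 0.262
168 [-0.014 -0.036] turn 0.349
173 [-0.016 -0.045] turn 0.436
178 [-0.016 -0.055] turn 0.524
183 [-0.016 -0.064] turn 0.611
188 [-0.015 -0.074] turn 0.698
193 [-0.014 -0.083] turn 0.785
198 [-0.011 -0.092] turn 0.873
203 [-0.008 -0.101] turn 0.96
208 [-0.004 -0.109] turn 1.047
213 [ 0.001 -0.117] turn 1.134
218 [ 0.007 -0.125] turn 1.222
223 [ 0.013 -0.132] turn 1.309
228 [ 0.019 -0.139] turn 1.396
233 [ 0.027 -0.145] turn 1.484
238 [ 0.035 -0.15 ] turn 1.571
243 [ 0.043 -0.155] turn 1.658
248 [ 0.051 -0.159] turn 1.745
253 [ 0.06  -0.162] turn 1.833
258 [ 0.069 -0.165] turn 1.92
263 [ 0.079 -0.166] turn 2.007
268 [ 0.088 -0.167] turn 2.094
273 [ 0.098 -0.167] turn 2.182
278 [ 0.107 -0.166] turn 2.269
283 [ 0.116 -0.164] turn 2.356
288 [ 0.126 -0.162] turn 2.443
293 [ 0.134 -0.158] turn 2.531
298 [ 0.143 -0.154] turn 2.618
303 [ 0.151 -0.149] turn 2.705
308 [ 0.159 -0.144] turn 2.793
```

```bash
python3 -m crank '{"slide":[[-0.005,-0.009,0],[-0.009,-0.018,0],[-0.012,-0.027,0],[-0.014,-0.036,0],[-0.016,-0.045,0],[-0.016,-0.055,0],[-0.016,-0.064,0],[-0.015,-0.074,0]],"delta_rot":[[0,0,0.087],[0,0,0.175],[0,0,0.262],[0,0,0.349],[0,0,0.436],[0,0,0.524],[0,0,0.611],[0,0,0.698]],"jaw":[20,20,20,20,20,20,20,20]}' 20;python3 - <<'E'
from h import *
print(robot.observe()['q'])
arc((.5763,.1627),.1085,np.arange(188,310,5),robot.observe()['tcp_pos'])
E
```

```text
time: 3.25
tcp_pos: [0.4693, 0.1472, 0.1977]
tool_rot: [-0.054, 0.704, 0.057, 0.706]
wrist_force: [-0.1, 1.5, 1.6]
finger_gap: 0.017
[ 0.30204069  0.27423469 -0.41244683  0.88013734  0.00382367  0.14423387]
188 [-0.  0.] turn 0.0
193 [ 0.001 -0.009] turn 0.087
198 [ 0.004 -0.018] turn 0.175
203 [ 0.007 -0.027] turn 0.262
208 [ 0.011 -0.035] turn 0.349
213 [ 0.016 -0.044] turn 0.436
218 [ 0.021 -0.051] turn 0.524
223 [ 0.028 -0.059] turn 0.611
228 [ 0.034 -0.065] turn 0.698
233 [ 0.042 -0.071] turn 0.785
238 [ 0.049 -0.077] turn 0.873
243 [ 0.058 -0.081] turn 0.96
248 [ 0.066 -0.085] turn 1.047
253 [ 0.075 -0.088] turn 1.134
258 [ 0.084 -0.091] turn 1.222
263 [ 0.094 -0.092] turn 1.309
268 [ 0.103 -0.093] turn 1.396
273 [ 0.113 -0.093] turn 1.484
278 [ 0.122 -0.092] turn 1.571
283 [ 0.131 -0.09 ] turn 1.658
288 [ 0.141 -0.088] turn 1.745
293 [ 0.149 -0.084] turn 1.833
298 [ 0.158 -0.08 ] turn 1.92
303 [ 0.166 -0.076] turn 2.007
308 [ 0.174 -0.07 ] turn 2.094
```

The force is about 1.5 N, mostly tangential, so the leaf is following.

```bash
python3 -m crank '{"slide":[[0.001,-0.009,0],[0.004,-0.018,0],[0.007,-0.027,0],[0.011,-0.035,0],[0.016,-0.044,0],[0.021,-0.051,0],[0.028,-0.059,0],[0.034,-0.065,0]],"delta_rot":[[0,0,0.087],[0,0,0.175],[0,0,0.262],[0,0,0.349],[0,0,0.436],[0,0,0.524],[0,0,0.611],[0,0,0.698]],"jaw":[20,20,20,20,20,20,20,20]}' 20;python3 - <<'E'
from h import *
arc((.5763,.1627),.1085,np.arange(228,320,5),robot.observe()['tcp_pos'])
s=optics.snapshot("side")[160:270,225:335];t=optics.snapshot("top")[150:260,210:320]
cv2.imwrite("pics/a3.png",cv2.resize(np.hstack([s,t]),None,fx=3.6,fy=3.6,interpolation=2)[:,:,::-1])
E
```

```text
time: 3.92
tcp_pos: [0.5033, 0.0819, 0.1977]
tool_rot: [-0.293, 0.642, 0.297, 0.643]
wrist_force: [-0.9, 0.6, 0.1]
finger_gap: 0.0172
228 [0. 0.] turn 0.0
233 [ 0.008 -0.006] turn 0.087
238 [ 0.015 -0.011] turn 0.175
243 [ 0.024 -0.016] turn 0.262
248 [ 0.032 -0.02 ] turn 0.349
253 [ 0.041 -0.023] turn 0.436
258 [ 0.05  -0.025] turn 0.524
263 [ 0.06  -0.027] turn 0.611
268 [ 0.069 -0.028] turn 0.698
273 [ 0.079 -0.028] turn 0.785
278 [ 0.088 -0.027] turn 0.873
283 [ 0.097 -0.025] turn 0.96
288 [ 0.107 -0.022] turn 1.047
293 [ 0.115 -0.019] turn 1.134
298 [ 0.124 -0.015] turn 1.222
303 [ 0.132 -0.01 ] turn 1.309
308 [ 0.14  -0.005] turn 1.396
313 [0.147 0.001] turn 1.484
318 [0.154 0.008] turn 1.571
```

View pics/a3.png

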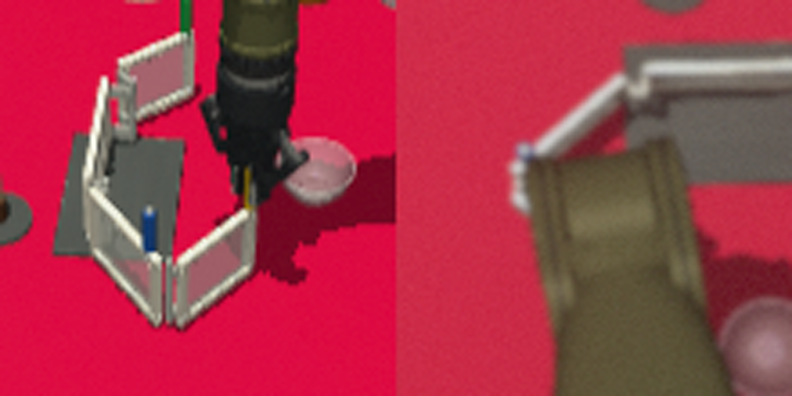

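The yellow leaf is following, half folded, with its post between the fingers at (248,190). The blue leaf hasn't moved.

```bash
python3 -m crank '{"slide":[[0.008,-0.006,0],[0.015,-0.011,0],[0.024,-0.016,0],[0.032,-0.020,0],[0.041,-0.023,0],[0.050,-0.025,0],[0.060,-0.027,0],[0.069,-0.028,0]],"delta_rot":[[0,0,0.087],[0,0,0.175],[0,0,0.262],[0,0,0.349],[0,0,0.436],[0,0,0.524],[0,0,0.611],[0,0,0.698]],"jaw":[20,20,20,20,20,20,20,20]}' 20;python3 - <<'E'
from h import *
print(robot.observe()['q'])
arc((.5763,.1627),.1085,np.arange(268,320,5),robot.observe()['tcp_pos'])
E
```

```text
time: 4.68
tcp_pos: [0.573, 0.0539, 0.1976]
tool_rot: [-0.494, 0.504, 0.498, 0.504]
wrist_force: [-1.6, 1.0, 0.7]
finger_gap: 0.0173
[ 0.09176326  0.41068798 -0.20096258  0.96352918  0.00475018 -1.46229447]
268 [-0.  0.] turn 0.0
273 [0.009 0.   ] turn 0.087
278 [0.018 0.001] turn 0.175
283 [0.028 0.003] turn 0.262
288 [0.037 0.006] turn 0.349
293 [0.046 0.009] turn 0.436
298 [0.054 0.013] turn 0.524
303 [0.062 0.018] turn 0.611
308 [0.07  0.023] turn 0.698
313 [0.077 0.029] turn 0.785
318 [0.084 0.036] turn 0.873
```

```bash
python3 -m crank '{"slide":[[0.009,0,0],[0.018,0.001,0],[0.028,0.003,0],[0.037,0.006,0],[0.046,0.009,0],[0.054,0.013,0],[0.058,0.0155,0],[0.062,0.018,0]],"delta_rot":[[0,0,0.087],[0,0,0.175],[0,0,0.262],[0,0,0.349],[0,0,0.436],[0,0,0.524],[0,0,0.567],[0,0,0.611]],"jaw":[20,20,20,20,20,20,20,20]}' 20
python3 -m crank '{"slide":[[0.002,0.0015,0],[0.004,0.003,0],[0.006,0.004,0],[0.008,0.005,0]],"delta_rot":[[0,0,0.02],[0,0,0.04],[0,0,0.06],[0,0,0.06]],"jaw":[20,20,20,20]}' 20
```

```text
time: 5.35
tcp_pos: [0.6349, 0.0723, 0.1973]
tool_rot: [-0.622, 0.333, 0.627, 0.331]
wrist_force: [-1.1, -0.7, 0.2]
finger_gap: 0.017
time: 5.68
tcp_pos: [0.6404, 0.0763, 0.197]
tool_rot: [-0.631, 0.316, 0.638, 0.31]
wrist_force: [-9.2, -6.4, 5.4]
finger_gap: 0.0167
```

The yellow leaf has met its stop with about 11 N. I'll hold, open, rise and check.

```bash
python3 -m crank '{"slide":[[0,0,0],[0,0,0],[-0.003,-0.002,0],[-0.003,-0.002,0],[-0.003,-0.002,0.03],[-0.003,-0.002,0.065],[-0.003,-0.002,0.065],[-0.003,-0.002,0.065]],"delta_rot":[[0,0,0],[0,0,0],[0,0,0],[0,0,0],[0,0,0],[0,0,0],[0,0,-0.1],[0,0,-0.2]],"jaw":[20,20,20,45,50,50,50,50]}' 20
python3 -m crank '{"slide":[[-0.02,0.04,0],[-0.04,0.08,0],[-0.04,0.08,0],[-0.04,0.08,0],[-0.04,0.08,0],[-0.04,0.08,0],[-0.04,0.08,0],[-0.04,0.08,0]],"delta_rot":[[0,0,-0.12],[0,0,-0.24],[0,0,-0.36],[0,0,-0.48],[0,0,-0.6],[0,0,-0.72],[0,0,-0.84],[0,0,-0.96]],"jaw":[50,50,50,50,50,50,50,50]}' 20
python3 - <<'E'
from h import *
i=optics.snapshot("side");s=i[160:270,225:335];t=optics.snapshot("top")[150:260,210:320]
cv2.imwrite("pics/a4.png",cv2.resize(np.hstack([s,t]),None,fx=3.6,fy=3.6,interpolation=2)[:,:,::-1])
h=cv2.cvtColor(i,cv2.COLOR_RGB2HSV)
for col,(l,u) in dict(y=(15,35),b=(95,130)).items():
    m=cv2.inRange(h,(l,90,40),(u,255,255));m[:,:250]=0;m[:195]=0;m[260:]=0;m[:,320:]=0
    v,u=np.nonzero(m);print(col,len(u),plane("side",(u.mean(),v.mean()),.139) if len(u) else 0,v.min() if len(v) else 0,v.max() if len(v) else 0)
E
```

```text
time: 6.35
tcp_pos: [0.6394, 0.0748, 0.2653]
tool_rot: [-0.597, 0.377, 0.601, 0.375]
wrist_force: [0.7, -0.1, -0.3]
finger_gap: 0.0429
time: 7.02
tcp_pos: [0.5997, 0.1552, 0.2656]
tool_rot: [-0.354, 0.61, 0.358, 0.612]
wrist_force: [-0.1, -1.1, -0.1]
finger_gap: 0.0429
y 23 [0.6414716  0.08321647 0.139     ] 203 213
b 36 [0.59673855 0.15579721 0.139     ] 219 229
```

View pics/a4.png

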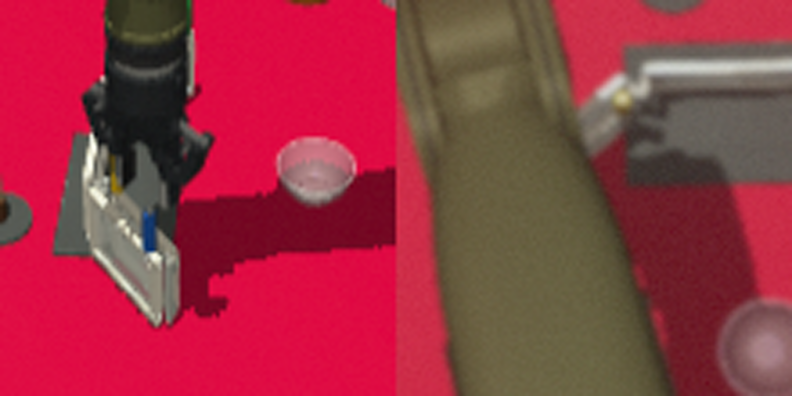

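The yellow leaf lies flat against the blue leaf, with its post at (115,180). The blue leaf is where it was, with its post at (150,232), which comes to (0.597, 0.156). I'll turn the hand and take the blue post.

```bash
python3 -m crank '{"slide":[[-0.002,0.001,0],[-0.002,0.001,0],[-0.002,0.001,0],[-0.002,0.001,0],[-0.002,0.001,0],[-0.002,0.001,0],[-0.002,0.001,0],[-0.002,0.001,0]],"delta_rot":[[0,0,-0.12],[0,0,-0.24],[0,0,-0.36],[0,0,-0.48],[0,0,-0.6],[0,0,-0.72],[0,0,-0.84],[0,0,-0.96]],"jaw":[50,50,50,50,50,50,50,50]}' 20
python3 -m crank '{"slide":[[0,0,0],[0,0,0],[0,0,0],[0,0,0],[0,0,0],[0,0,0],[0,0,0],[0,0,0]],"delta_rot":[[0,0,-0.12],[0,0,-0.24],[0,0,-0.36],[0,0,-0.48],[0,0,-0.6],[0,0,-0.72],[0,0,-0.84],[0,0,-0.96]],"jaw":[50,50,50,50,50,50,50,50]}' 20
python3 -m crank '{"slide":[[0,0,0],[0,0,0],[0,0,-0.03],[0,0,-0.055],[0,0,-0.07],[0,0,-0.07],[0,0,-0.07],[0,0,-0.07]],"delta_rot":[[0,0,-0.1],[0,0,-0.16],[0,0,-0.16],[0,0,-0.16],[0,0,-0.16],[0,0,-0.16],[0,0,-0.16],[0,0,-0.16]],"jaw":[50,50,50,50,50,50,8,8]}' 20
python3 -m crank '{"slide":[[0,0,0],[0,0,0],[0,0,0],[0,0,0]],"delta_rot":[[0,0,0],[0,0,0],[0,0,0],[0,0,0]],"jaw":[8,8,8,8]}' 20
python3 - <<'E'
from h import *
p=robot.observe()['tcp_pos'];P=np.array((.6537,.0578));d=p[:2]-P;print(np.hypot(*d),np.degrees(np.arctan2(d[1],d[0])))
arc(P,.112,np.arange(120,266,5),p)
E
```

```text
time: 7.78
tcp_pos: [0.5979, 0.1562, 0.2656]
tool_rot: [-0.033, 0.705, 0.036, 0.708]
wrist_force: [-0.5, 0.1, 0.1]
finger_gap: 0.0428
time: 8.45
tcp_pos: [0.5982, 0.1564, 0.2657]
tool_rot: [0.297, 0.64, -0.295, 0.645]
wrist_force: [0.2, 0.4, 0.4]
finger_gap: 0.0424
time: 9.12
tcp_pos: [0.599, 0.1566, 0.1969]
tool_rot: [0.348, 0.613, -0.345, 0.62]
wrist_force: [-3.7, -0.9, 0.9]
finger_gap: 0.0194
time: 9.45
tcp_pos: [0.5984, 0.1562, 0.1972]
tool_rot: [0.347, 0.614, -0.345, 0.619]
wrist_force: [-4.4, -1.9, -1.8]
finger_gap: 0.0134
0.1129108109212508 119.34389583681454
120 [-0.001 -0.001] turn 0.0
125 [-0.009 -0.007] turn 0.087
130 [-0.017 -0.013] turn 0.175
135 [-0.024 -0.019] turn 0.262
140 [-0.03  -0.026] turn 0.349
145 [-0.036 -0.034] turn 0.436
150 [-0.042 -0.042] turn 0.524
155 [-0.046 -0.051] turn 0.611
160 [-0.05 -0.06] turn 0.698
165 [-0.053 -0.069] turn 0.785
170 [-0.055 -0.079] turn 0.873
175 [-0.056 -0.089] turn 0.96
180 [-0.057 -0.098] turn 1.047
185 [-0.056 -0.108] turn 1.134
190 [-0.055 -0.118] turn 1.222
195 [-0.053 -0.127] turn 1.309
200 [-0.05  -0.137] turn 1.396
205 [-0.046 -0.146] turn 1.484
210 [-0.042 -0.154] turn 1.571
215 [-0.036 -0.163] turn 1.658
220 [-0.03 -0.17] turn 1.745
225 [-0.024 -0.178] turn 1.833
230 [-0.017 -0.184] turn 1.92
235 [-0.009 -0.19 ] turn 2.007
240 [-0.001 -0.195] turn 2.094
245 [ 0.008 -0.2  ] turn 2.182
250 [ 0.017 -0.204] turn 2.269
255 [ 0.026 -0.207] turn 2.356
260 [ 0.036 -0.209] turn 2.443
265 [ 0.046 -0.21 ] turn 2.531
```

The blue post is gripped at a gap of 13.4 mm and a radius of 113 mm. Now the swing.

```bash
python3 -m crank '{"slide":[[-0.009,-0.007,0],[-0.017,-0.013,0],[-0.024,-0.019,0],[-0.03,-0.026,0],[-0.036,-0.034,0],[-0.042,-0.042,0],[-0.046,-0.051,0],[-0.05,-0.06,0]],"delta_rot":[[0,0,0.087],[0,0,0.175],[0,0,0.262],[0,0,0.349],[0,0,0.436],[0,0,0.524],[0,0,0.611],[0,0,0.698]],"jaw":[20,20,20,20,20,20,20,20]}' 20
python3 - <<'E'
from h import *
p=robot.observe()['tcp_pos'];P=np.array((.6537,.0578))
arc(P,.112,np.arange(160,201,5),p)
E
```

```text
time: 10.12
tcp_pos: [0.5505, 0.0982, 0.1985]
tool_rot: [0.117, 0.694, -0.108, 0.702]
wrist_force: [1.5, 5.5, -3.3]
finger_gap: 0.0171
160 [-0.002 -0.002] turn 0.0
165 [-0.005 -0.011] turn 0.087
170 [-0.007 -0.021] turn 0.175
175 [-0.008 -0.031] turn 0.262
180 [-0.009 -0.04 ] turn 0.349
185 [-0.008 -0.05 ] turn 0.436
190 [-0.007 -0.06 ] turn 0.524
195 [-0.005 -0.069] turn 0.611
200 [-0.002 -0.079] turn 0.698
```

```bash
python3 -m crank '{"slide":[[-0.005,-0.011,0],[-0.007,-0.021,0],[-0.008,-0.031,0],[-0.009,-0.040,0],[-0.008,-0.05,0],[-0.007,-0.06,0],[-0.005,-0.069,0],[-0.002,-0.079,0]],"delta_rot":[[0,0,0.087],[0,0,0.175],[0,0,0.262],[0,0,0.349],[0,0,0.436],[0,0,0.524],[0,0,0.611],[0,0,0.698]],"jaw":[20,20,20,20,20,20,20,20]}' 20
python3 - <<'E'
from h import *
p=robot.observe()['tcp_pos'];P=np.array((.6537,.0578))
arc(P,.112,np.arange(200,266,5),p)
s=optics.snapshot("side")[140:250,215:325]
cv2.imwrite("pics/a5.png",cv2.resize(s,None,fx=3.6,fy=3.6,interpolation=2)[:,:,::-1])
E
```

```text
time: 10.78
tcp_pos: [0.5491, 0.0207, 0.1997]
tool_rot: [-0.128, 0.691, 0.142, 0.698]
wrist_force: [-2.3, 5.0, -0.1]
finger_gap: 0.0171
200 [-0.001 -0.001] turn 0.0
205 [ 0.003 -0.01 ] turn 0.087
210 [ 0.008 -0.019] turn 0.175
215 [ 0.013 -0.027] turn 0.262
220 [ 0.019 -0.035] turn 0.349
225 [ 0.025 -0.042] turn 0.436
230 [ 0.033 -0.049] turn 0.524
235 [ 0.04  -0.055] turn 0.611
240 [ 0.049 -0.06 ] turn 0.698
245 [ 0.057 -0.064] turn 0.785
250 [ 0.066 -0.068] turn 0.873
255 [ 0.076 -0.071] turn 0.96
260 [ 0.085 -0.073] turn 1.047
265 [ 0.095 -0.074] turn 1.134
```

View pics/a5.png

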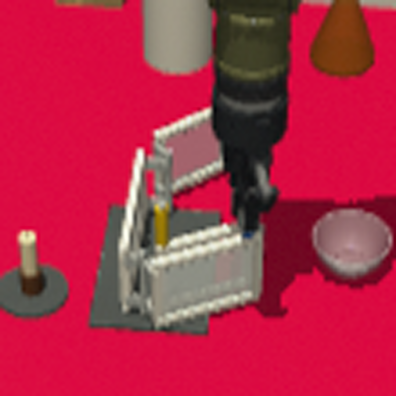

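The pair is swinging in together, with the yellow leaf still flat inside, its post at (162,228). I'll continue.

```bash
python3 -m crank '{"slide":[[0.003,-0.01,0],[0.008,-0.019,-0.002],[0.013,-0.027,-0.003],[0.019,-0.035,-0.003],[0.025,-0.042,-0.003],[0.033,-0.049,-0.003],[0.04,-0.055,-0.003],[0.049,-0.06,-0.003]],"delta_rot":[[0,0,0.087],[0,0,0.175],[0,0,0.262],[0,0,0.349],[0,0,0.436],[0,0,0.524],[0,0,0.611],[0,0,0.698]],"jaw":[20,20,20,20,20,20,20,20]}' 20
python3 -m crank '{"slide":[[0.005,-0.002,0],[0.009,-0.004,0],[0.013,-0.006,0],[0.018,-0.008,0],[0.023,-0.0095,0],[0.027,-0.011,0],[0.032,-0.012,0],[0.036,-0.013,0]],"delta_rot":[[0,0,0.045],[0,0,0.087],[0,0,0.13],[0,0,0.175],[0,0,0.22],[0,0,0.262],[0,0,0.305],[0,0,0.35]],"jaw":[20,20,20,20,20,20,20,20]}' 20
```

```text
time: 11.5
tcp_pos: [0.5988, -0.0404, 0.198]
tool_rot: [-0.358, 0.603, 0.373, 0.607]
wrist_force: [-6.4, 1.9, 4.5]
finger_gap: 0.0169
time: 12.17
tcp_pos: [0.634, -0.0528, 0.1983]
tool_rot: [-0.457, 0.532, 0.474, 0.532]
wrist_force: [-6.4, 1.9, -0.6]
finger_gap: 0.0168
```

```bash
python3 -m crank '{"slide":[[0.002,0,0],[0.004,0,0],[0.006,0,0],[0.007,0,0],[0.007,0,0]],"delta_rot":[[0,0,0],[0,0,0],[0,0,0],[0,0,0],[0,0,0]],"jaw":[20,20,20,20,20]}' 20
```

```text
time: 12.58
tcp_pos: [0.6386, -0.0524, 0.1982]
tool_rot: [-0.455, 0.534, 0.474, 0.532]
wrist_force: [-9.5, 0.8, 1.8]
finger_gap: 0.017
```

```bash
python3 -m crank '{"slide":[[0.004,0,0],[0.006,0,0],[0.006,0,0],[0.006,0,0]],"delta_rot":[[0,0,0],[0,0,0],[0,0,0],[0,0,0]],"jaw":[20,20,20,20]}' 20
```

```text
time: 12.92
tcp_pos: [0.6396, -0.0517, 0.1981]
tool_rot: [-0.452, 0.537, 0.476, 0.529]
wrist_force: [-14.8, 1.1, 5.2]
finger_gap: 0.0174
```

The stop is confirmed: force rose from 6.4 to 14.8 N with only about 1 mm of motion. I'll release the blue post, rise and go above the green one.

```bash
python3 -m crank '{"slide":[[-0.004,0,0],[-0.004,0,0],[-0.004,0,0.03],[-0.004,0,0.065],[-0.02,-0.035,0.065],[-0.04,-0.07,0.065],[-0.048,-0.10,0.065],[-0.048,-0.132,0.065]],"delta_rot":[[0,0,0],[0,0,0],[0,0,0],[0,0,0],[0,0,-0.1],[0,0,-0.2],[0,0,-0.3],[0,0,-0.4]],"jaw":[40,50,50,50,50,50,50,50]}' 20
python3 - <<'E'
from h import *
i=optics.snapshot("side");s=i[140:250,215:325];t=optics.snapshot("top")[140:250,260:370]
cv2.imwrite("pics/a6.png",cv2.resize(np.hstack([s,t]),None,fx=3.6,fy=3.6,interpolation=2)[:,:,::-1])
h=cv2.cvtColor(i,cv2.COLOR_RGB2HSV)
for col,(l,u) in dict(y=(15,35),b=(95,130),g=(40,90)).items():
    m=cv2.inRange(h,(l,90,40),(u,255,255));m[:,:235]=0;m[:145]=0;m[260:]=0;m[:,320:]=0
    v,u=np.nonzero(m);print(col,len(u),plane("side",(u.mean(),v.mean()),.139) if len(u) else 0,(v.min(),v.max()) if len(v) else 0)
O=np.array((.6745,-.0222))
for n,x,y in(("y",-.02,.058),("b",-.04,-.03)):print(n,"home",O+[x-.01*y,y+.01*x])
E
```

```text
time: 13.58
tcp_pos: [0.5915, -0.185, 0.265]
tool_rot: [-0.336, 0.616, 0.359, 0.616]
wrist_force: [0.4, -0.6, -0.6]
finger_gap: 0.0425
y 47 [0.65234705 0.03284145 0.139     ] (np.int64(158), np.int64(205))
b 34 [ 0.63481978 -0.0485515   0.139     ] (np.int64(179), np.int64(190))
g 30 [ 0.59309266 -0.1843727   0.139     ] (np.int64(159), np.int64(168))
y home [0.65392 0.0356 ]
b home [ 0.6348 -0.0526]
```

View pics/a6.png

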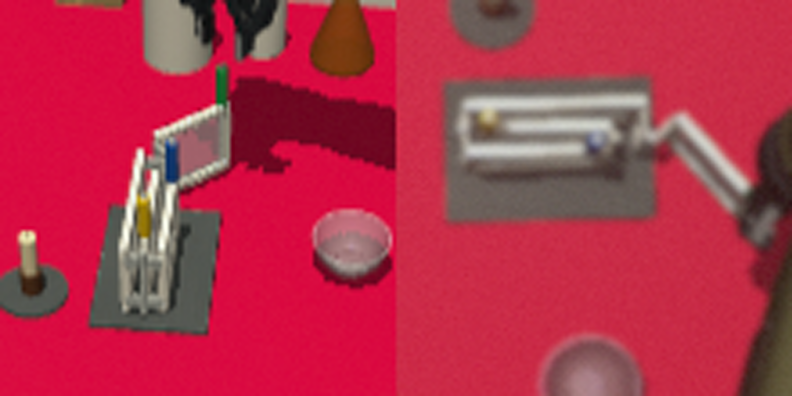

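The top view shows the three panels parallel, with the yellow and blue posts within about 4 mm of their home positions. The green leaf is still open and its post measures (0.593, −0.184). I'll lower and grip.

```bash
python3 -m crank '{"slide":[[0.001,0.001,-0.03],[0.001,0.001,-0.055],[0.001,0.001,-0.069],[0.001,0.001,-0.069],[0.001,0.001,-0.069],[0.001,0.001,-0.069],[0.001,0.001,-0.069],[0.001,0.001,-0.069]],"delta_rot":[[0,0,0],[0,0,0],[0,0,0],[0,0,0],[0,0,0],[0,0,0],[0,0,0],[0,0,0]],"jaw":[50,50,50,50,8,8,8,8]}' 20
python3 - <<'E'
from h import *
p=robot.observe()['tcp_pos'];P=np.array((.6453,-.1025));d=p[:2]-P;print(np.hypot(*d),np.degrees(np.arctan2(d[1],d[0])))
arc(P,.0992,np.arange(237,101,-5),p)
E
```

```text
time: 14.35
tcp_pos: [0.5954, -0.1877, 0.1972]
tool_rot: [-0.337, 0.615, 0.356, 0.617]
wrist_force: [0.7, 1.0, 1.6]
finger_gap: 0.0136
0.09870897140128738 -120.35207957600413
237 [-0.004  0.002] turn 0.0
232 [-0.011  0.007] turn -0.087
227 [-0.018  0.013] turn -0.175
222 [-0.024  0.019] turn -0.262
217 [-0.029  0.025] turn -0.349
212 [-0.034  0.033] turn -0.436
207 [-0.039  0.04 ] turn -0.524
202 [-0.042  0.048] turn -0.611
197 [-0.045  0.056] turn -0.698
192 [-0.047  0.065] turn -0.785
187 [-0.049  0.073] turn -0.873
182 [-0.049  0.082] turn -0.96
177 [-0.049  0.09 ] turn -1.047
172 [-0.048  0.099] turn -1.134
167 [-0.047  0.107] turn -1.222
162 [-0.044  0.116] turn -1.309
157 [-0.041  0.124] turn -1.396
152 [-0.038  0.132] turn -1.484
147 [-0.033  0.139] turn -1.571
142 [-0.028  0.146] turn -1.658
137 [-0.023  0.153] turn -1.745
132 [-0.016  0.159] turn -1.833
127 [-0.01   0.164] turn -1.92
122 [-0.003  0.169] turn -2.007
117 [0.005 0.174] turn -2.094
112 [0.013 0.177] turn -2.182
107 [0.021 0.18 ] turn -2.269
102 [0.029 0.182] turn -2.356
```

```bash
python3 -m crank '{"slide":[[-0.011,0.007,0],[-0.018,0.013,0],[-0.024,0.019,0],[-0.029,0.025,0],[-0.034,0.033,0],[-0.039,0.04,0],[-0.042,0.048,0],[-0.045,0.056,0]],"delta_rot":[[0,0,-0.087],[0,0,-0.175],[0,0,-0.262],[0,0,-0.349],[0,0,-0.436],[0,0,-0.524],[0,0,-0.611],[0,0,-0.698]],"jaw":[20,20,20,20,20,20,20,20]}' 20
python3 - <<'E'
from h import *
p=robot.observe()['tcp_pos'];P=np.array((.6453,-.1025))
arc(P,.0992,np.arange(197,150,-5),p)
E
```

```text
time: 15.02
tcp_pos: [0.5512, -0.1322, 0.1985]
tool_rot: [-0.106, 0.693, 0.121, 0.703]
wrist_force: [0.1, -2.1, -0.6]
finger_gap: 0.017
197 [-0.001  0.001] turn 0.0
192 [-0.003  0.009] turn -0.087
187 [-0.004  0.018] turn -0.175
182 [-0.005  0.026] turn -0.262
177 [-0.005  0.035] turn -0.349
172 [-0.004  0.044] turn -0.436
167 [-0.003  0.052] turn -0.524
162 [-0.    0.06] turn -0.611
157 [0.003 0.068] turn -0.698
152 [0.007 0.076] turn -0.785
```

```bash
python3 -m crank '{"slide":[[-0.003,0.009,0],[-0.004,0.018,-0.001],[-0.005,0.026,-0.001],[-0.005,0.035,-0.001],[-0.004,0.044,-0.001],[-0.003,0.052,-0.001],[0,0.06,-0.001],[0.003,0.068,-0.001]],"delta_rot":[[0,0,-0.087],[0,0,-0.175],[0,0,-0.262],[0,0,-0.349],[0,0,-0.436],[0,0,-0.524],[0,0,-0.611],[0,0,-0.698]],"jaw":[20,20,20,20,20,20,20,20]}' 20
python3 - <<'E'
from h import *
p=robot.observe()['tcp_pos'];P=np.array((.6453,-.1025))
arc(P,.0992,np.arange(157,100,-5),p)
E
```

```text
time: 15.68
tcp_pos: [0.5545, -0.0645, 0.1989]
tool_rot: [0.138, 0.686, -0.129, 0.702]
wrist_force: [0.4, -2.1, 1.4]
finger_gap: 0.0174
157 [-0.001  0.001] turn 0.0
152 [0.003 0.009] turn -0.087
147 [0.008 0.016] turn -0.175
142 [0.013 0.023] turn -0.262
137 [0.018 0.03 ] turn -0.349
132 [0.024 0.036] turn -0.436
127 [0.031 0.041] turn -0.524
122 [0.038 0.046] turn -0.611
117 [0.046 0.05 ] turn -0.698
112 [0.054 0.054] turn -0.785
107 [0.062 0.057] turn -0.873
102 [0.07  0.059] turn -0.96
```

```bash
python3 -m crank '{"slide":[[0.003,0.009,0],[0.008,0.016,-0.001],[0.013,0.023,-0.002],[0.018,0.03,-0.002],[0.024,0.036,-0.002],[0.031,0.041,-0.002],[0.038,0.046,-0.002],[0.046,0.05,-0.002]],"delta_rot":[[0,0,-0.087],[0,0,-0.175],[0,0,-0.262],[0,0,-0.349],[0,0,-0.436],[0,0,-0.524],[0,0,-0.611],[0,0,-0.698]],"jaw":[20,20,20,20,20,20,20,20]}' 20
python3 -m crank '{"slide":[[0.004,0.002,0],[0.008,0.004,0],[0.012,0.0055,0],[0.016,0.007,0],[0.019,0.008,0],[0.021,0.009,0],[0.021,0.009,0],[0.021,0.009,0]],"delta_rot":[[0,0,-0.04],[0,0,-0.08],[0,0,-0.12],[0,0,-0.16],[0,0,-0.18],[0,0,-0.2],[0,0,-0.2],[0,0,-0.2]],"jaw":[20,20,20,20,20,20,20,20]}' 20
```

```text
time: 16.35
tcp_pos: [0.6003, -0.0144, 0.1979]
tool_rot: [0.366, 0.597, -0.363, 0.615]
wrist_force: [-2.4, -1.0, 1.8]
finger_gap: 0.0172
time: 17.02
tcp_pos: [0.6158, -0.0071, 0.1983]
tool_rot: [0.42, 0.559, -0.426, 0.574]
wrist_force: [-14.2, -5.2, 8.7]
finger_gap: 0.0174
```

The green leaf met its stop: 15 N at (0.616, −0.007), and the predicted home was (0.614, −0.008). I'll release, rise straight up and move away.

```bash
python3 -m crank '{"slide":[[0,0,0],[-0.002,0,0],[-0.002,0,0],[-0.002,0,0],[-0.002,0,0.03],[-0.002,0,0.065],[-0.04,0,0.09],[-0.08,0,0.1]],"delta_rot":[[0,0,0],[0,0,0],[0,0,0],[0,0,0],[0,0,0],[0,0,0],[0,0,0],[0,0,0]],"jaw":[20,20,35,35,35,35,35,35]}' 20
python3 -m crank '{"slide":[[-0.04,0.04,0.02],[-0.08,0.08,0.02],[-0.12,0.12,0.02],[-0.15,0.15,0.02],[-0.15,0.15,0.02],[-0.15,0.15,0.02],[-0.15,0.15,0.02],[-0.15,0.15,0.02]],"delta_rot":[[0,0,0],[0,0,0],[0,0,0],[0,0,0],[0,0,0],[0,0,0],[0,0,0],[0,0,0]],"jaw":[35,35,35,35,35,35,35,35]}' 20
python3 - <<'E'
from h import *
i=optics.snapshot("side");s=i[140:250,215:325];t=optics.snapshot("top")[140:250,260:370]
cv2.imwrite("pics/a7.png",cv2.resize(np.hstack([s,t]),None,fx=3.6,fy=3.6,interpolation=2)[:,:,::-1])
h=cv2.cvtColor(i,cv2.COLOR_RGB2HSV)
for col,(l,u) in dict(y=(15,35),b=(95,130),g=(40,90)).items():
    m=cv2.inRange(h,(l,90,40),(u,255,255));m[:,:235]=0;m[:165]=0;m[230:]=0;m[:,320:]=0
    v,u=np.nonzero(m);print(col,len(u),plane("side",(u.mean(),v.mean()),.139) if len(u) else 0)
E
```

```text
time: 17.68
tcp_pos: [0.5427, -0.0069, 0.3009]
tool_rot: [0.422, 0.557, -0.424, 0.576]
wrist_force: [0.1, -0.3, 0.7]
finger_gap: 0.0299
time: 18.35
tcp_pos: [0.3934, 0.1435, 0.3213]
tool_rot: [0.422, 0.556, -0.423, 0.577]
wrist_force: [0.6, -0.4, -0.3]
finger_gap: 0.0301
y 46 [0.65336443 0.03779839 0.139     ]
b 34 [ 0.63487786 -0.04906156  0.139     ]
g 35 [ 0.61434289 -0.00365737  0.139     ]
```

View pics/a7.png

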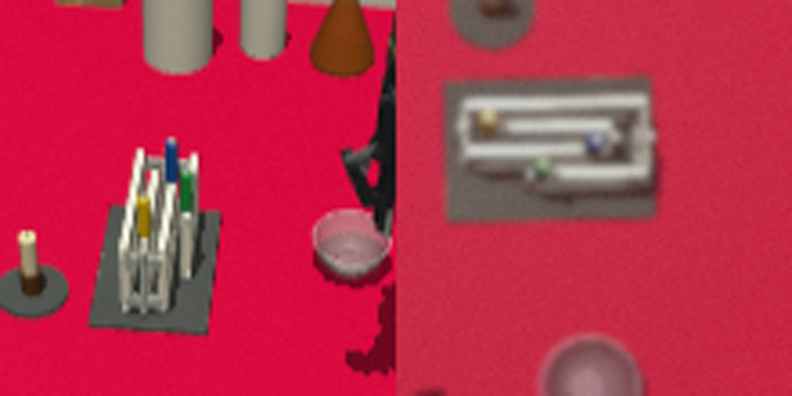

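All the leaves are nested parallel to the panel, the posts are at their home positions, and the dish and candle look unmoved. The hand is clear, so I'm handing in.

```bash
python3 -c "
from rig import order;print(order.hand_in())"
```

```text
the job is handed in; nothing more can be done
None
```

The screen is folded and the job is handed in, at about 18.4 s of the 72 s allowed; no verdict is given. I folded the yellow leaf flat onto the blue one, swung that pair home, then folded the green leaf over the pack. Each post was held in a loose cage of the jaws and pushed to its stop with 11 to 15 N.

- **Leaves:** in the last picture all of them are nested parallel to the panel. The posts sit within about 4 mm of their computed home positions, and the tolerance is about 15 mm at the posts.
- **Bystanders:** the dish and candle look unmoved by eye; I did not measure them. The other bystanders are only partly in the last crop or outside it. The arm kept well away from them, but I did not check them separately.
- **Robot:** the hand is clear of everything and the wrist force reads under 1 N.
- **Checks:** none failed. The only disagreement was a few millimetres along y between the side-view post positions and the predicted ones, which is within camera accuracy.

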